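# Bring the welding fixture's air console into service

## Task

Switch on the welding fixture's clamping air: first press down the white-striped end of the rocker on the grey switch box until it is fully over, then push the buttons on the orange console fully in, one after the other: blue, then yellow, then green. Leave the red mushroom stop alone, and only press: do not pick up or shift the switch box or any of the things standing around.

Things in the scene. Friction and masses are not known exactly. Their poses are not given: they have to be found in the camera images.
- rocker (a joint): Rocker of the switch box, rad: 0 = off (striped wing raised; it starts between 0 and 0.06), 0.36 = fully over (striped wing level, plain wing raised). A torque of about 0.08 N m turns it (about 3 N at the stripe); it stays where it is left, with no spring.
- rocker_striped_end (a point): Point to press: on the upper face of the rocker's raised wing, on its white stripe, 26 mm from the pivot. The black V-shaped rocker has two wings, each 36 mm long and 42 mm wide, meeting at the pivot over the middle of the switch box; only the wing to be pressed has the white stripe. The point starts about 72 mm above the bench and sinks about 9 mm, to the pivot's height of 63 mm, when the rocker is fully over.
- switch_box: Loose grey box on rubber feet, 130 x 90 mm, 54 mm high to the black frame under the rocker, about 0.8 kg, at any yaw. Origin: centre of its underside; z up; its +x axis (long side) points from the pivot to the rocker's striped wing.
- console: Fixed orange console with a level grey deck, 170 (x) x 330 (y) x 60 mm high. Origin: centre of its underside; z up. Four buttons stand in a row along its y axis at x = -35 mm, 72 mm apart, in any order of colours; two black gauges 9 mm high stand at x = +52 mm, y = +-130 mm.
- blue_button (a joint): Travel of the blue button, m: 0 = out, grows as it is pushed straight down to 0.008; 8 mm = fully in; about 4 N pushes it and it stays where it is left, with no spring.
- blue_button_top (a point): Centre of the flat top face of the blue round button, 36 mm across, in a black collar 52 mm across and 10 mm high; the face is 22 mm above the deck (82 mm above the bench) when out and 14 mm when fully in; it moves with the button.
- yellow_button (a joint): Travel of the yellow button, m: 0 = out, grows as it is pushed straight down to 0.008; 8 mm = fully in; about 4 N pushes it and it stays where it is left, with no spring.
- yellow_button_top (a point): Centre of the flat top face of the yellow round button, 36 mm across, in a black collar 52 mm across and 10 mm high; the face is 22 mm above the deck (82 mm above the bench) when out and 14 mm when fully in; it moves with the button.
- green_button (a joint): Travel of the green button, m: 0 = out, grows as it is pushed straight down to 0.008; 8 mm = fully in; about 4 N pushes it and it stays where it is left, with no spring.
- green_button_top (a point): Centre of the flat top face of the green round button, 36 mm across, in a black collar 52 mm across and 10 mm high; the face is 22 mm above the deck (82 mm above the bench) when out and 14 mm when fully in; it moves with the button.
- red_stop (a joint): Travel of the red mushroom stop, m: 0 = out, grows as it is pushed straight down to 0.008; 8 mm = fully in; about 4 N pushes it and it stays where it is left, with no spring.
- red_stop_top (a point): Centre of the top face of the red mushroom stop button, 44 mm across, 34 mm above the deck. To be left alone.
- nozzle: Loose copper nozzle, 26 mm across and 52 mm high, standing on the console's deck behind the row of buttons. Origin: centre of its underside. Bystander.
- tin: Loose open brass tin, 76 mm across, 70 mm high, on the bench. Origin: centre of its underside. Bystander.
- spray_can: Loose blue can with white cap, 60 mm across, 170 mm high, standing on the bench. Origin: centre of its underside. Bystander.
- hammer: Loose hammer with a wooden handle, 260 mm long, lying on the bench beyond the console. Origin: under the middle of its length; handle towards its -x. Bystander.
Things that resemble listed ones, but are neither listed nor needed, are in the scene too. Leave any brown or pink look-alike of the switch_box alone.

How it is judged:
By the outcome, as a careful person would: the job done as asked, in the order asked, and still so for the second after the job is handed in, with the robot touching nothing.
It also fails if it takes over 51 s, if anything falls off the work surface, if the arm or the gripper's body presses on something with over 40 N, if the wrist force passes 120 N, or if a joint passes its speed limit or range.

## Robot

A 7-joint arm with a two-finger parallel gripper is mounted at the origin on the work surface. World frame = base frame: x ahead of the robot, y to its left, z up, the work surface at z = 0. Lengths are in m, angles in degrees, forces in N, time in s.
With the tool pointing down it reaches from about 0.425 to 0.975 m from the base axis. Payload 16.7 kg.
Tool frame: the origin (TCP) lies midway between the tips of the shut fingers; the grasp point (between the pads) lies 19 mm behind it; z points along the fingers, y is the line along which they close (so a half turn about z gives the same grasp; the last joint's range is limited). The gripper opens to 85 mm and grips with 20 to 120 N. Pads are 22 mm wide; open, the fingers measure 114 mm over their backs; the gripper's body (76 mm by 85 mm) begins 54 mm behind the grasp point. The pads swing forward as they close: fully open they stand 13 mm farther back than shut.
Start: joints at [56.637, 24.414, 4.234, 92.017, -1.954, 63.644, -3.845], TCP at [0.283, -0.613, 0.231] pointing down, gripper open.
Joint ranges: [-163.25, 163.25], [-28.42, 122.38], [-70.27, 78.77], [12.13, 141.07], [-58.53, 238.53], [9.26, 117.41], [-156.51, 156.51]. Speed limits (degrees/s): [108.29, 108.29, 136.94, 136.94, 172.46, 172.46, 172.46].

## Interface

Orientations are given as a 3x3 rotation matrix whose columns are the frame's x, y, z axes.
In Python, from workcell import r, snapshot, camera_params, order, finder gives the robot as it stands.
- The arm moves only by the tool drive_tool, never from a script. Its arguments are lists of equal length, an entry for each row: "linear": the shift along the world's x, y, z in mm, a list of three; "delta_rot": the turn, a rotation vector about the world's x, y, z in degrees, a list of three. In form: {"linear": [[tx, ty, tz], ...], "delta_rot": [[ax, ay, az], ...]}. A call has 1 to 5 rows; each row shifts and turns the commanded pose from where the row before left it; what a row does not reach is not made up. A row lasts 1/8 s, in which the tool goes at most 62.5 mm and 10.7 degrees, less where a joint would pass 70% of its speed; a pose out of reach is approached as far as the arm can. A call with a gripper value outside its range is refused whole. "gripper" is the opening, from 0 (shut) to 1 (fully open), set as the call begins (left out, the last holds). The fingers move at their own pace and stop on an object; the grip force is fixed at half the most. Time passes only in rows, so rows that do not move let the fingers close. It gives the time, the measured TCP pose, the force, the opening and the grip force at its end, in the units of the state.
- r.read_state(): the state, without advancing time (a new reading comes with each control period).
- snapshot(name): name is "side" or "top" or "wrist"; returns the picture (480x640x3 uint8, red, green, blue); there is no depth.
- camera_params(name): a dict with "fx", "fy", "cx", "cy" (pixels), "R" (3x3) and "t" (3): a world point X has camera coordinates R X + t; the wrist camera has in their place "mount" (4x4, takes a point from camera to tool coordinates, whose origin is the TCP and whose axes are the flange's). Camera axes: x right, y down, z forward; pixel columns grow to the right and rows downward; lengths in m; the calibration is good to about 2 mm. The wrist camera is an equidistant fisheye: a pixel r from the principal point sees the ray r / f radians off the axis. A picture is of the moment at which its call begins: read the wrist's pose just before it. camera_params takes no time and is no camera call.
- order.job_done(): hands the job in; it is judged then, once.
Trained networks look in the newest picture that a camera, given by its name, has taken for a name from the list of things; names that differ only in an ending like _2 or _b are one class to them, and where a whole thing is asked for, a point or a joint stands for the part that bears it (a point fixed in the world has none). Each returns a list of dicts, best first, with "score" (0 to 1); they miss things now and then, are a little off and sometimes report something else, mostly with a low value. They report only what shows in the picture. A call takes as long as a camera call. They do not tell look-alikes from the thing itself.
- finder.boxes_of(camera, query): "centre" ([column, row] in pixels, amid what is visible of it).
- finder.landmark_of(camera, query): "centre" ([column, row] in pixels: a listed point, or the origin of a listed thing).
The state is a dict: "time": time; "joint_positions": joint angles; "joint_vel": joint speeds; "effort": joint torques, N m; "tcp_pos": TCP position; "eef_rot": TCP orientation; "ft_force": force on the tool from outside, world axes, zero at the start; "moment": the same for the moment, N m; "opening": finger opening in m; "grasp_force": force on a finger pad.
Only numpy, scipy, OpenCV 4.12 (cv2) and the standard library are available. Lean on these libraries where they do the work, as an engineer would, in place of code of your own. Each camera call takes 0.05 s, during which the arm holds its last target. There are 200 camera calls.

## Working session

There is one attempt and no reset: what is moved stays moved. The work goes in short steps, Python scripts to look and compute and a tool call to move; the robot and the scene stay as the last step left them, time stands still between calls to the robot, and variables do not carry over. Pictures are saved under pics/ and viewed, at most 10 in all, crops included, and the job is handed in when it is done.

Besides the shell and the picture viewer there is one more tool, called after "Request:" by a JSON object that holds its "fn" and its "kwargs". drive_tool: Moves the arm, as the interface text tells. Its arguments: {"type":"object","properties":{"linear":{"type":"array"},"delta_rot":{"type":"array"},"gripper":{"type":"number"}},"required":["linear","delta_rot"]}

```bash
mkdir -p pics
cat > h.py <<'E'
import numpy as np, cv2
from workcell import r, snapshot, camera_params, order, finder
def ray(cam,px):
    p=camera_params(cam)
    R=np.array(p['R']);t=np.array(p['t'])
    d=R.T@np.array([(px[0]-p['cx'])/p['fx'],(px[1]-p['cy'])/p['fy'],1.])
    return -R.T@t,d
def at(cam,px,z):
    o,d=ray(cam,px); return o+d*(z-o[2])/d[2]
def wray(px,st):
    p=camera_params('wrist');M=np.array(p['mount'])
    u=np.array([(px[0]-p['cx'])/p['fx'],(px[1]-p['cy'])/p['fy']]);a=np.linalg.norm(u)
    d=np.array([*(u/max(a,1e-9)*np.sin(a)),np.cos(a)])
    R=np.array(st['eef_rot']);T=np.array(st['tcp_pos'])
    return R@M[:3,3]+T,R@M[:3,:3]@d
def wat(px,z,st):
    o,d=wray(px,st); return o+d*(z-o[2])/d[2]
def save(n,im): cv2.imwrite('pics/'+n,cv2.cvtColor(im,cv2.COLOR_RGB2BGR))
E
python3 - <<'E'
from h import *
t=snapshot('top');s=snapshot('side');save('top.png',t);save('side.png',s)
for c in('top','side'):
  for q,z in(('rocker_striped_end',.072),('blue_button_top',.082),('yellow_button_top',.082),('green_button_top',.082),('red_stop_top',.094),('switch_box',0),('console',0),('nozzle',.06),('spray_can',0),('tin',0)):
    for f in finder.landmark_of(c,q)[:3]: print(c,q,round(f['score'],2),np.round(f['centre']),np.round(at(c,f['centre'],z),3))
print(r.read_state()['time'],np.round(r.read_state()['eef_rot'],2))
E
```

```text
top rocker_striped_end 0.86 [117. 237.] [0.544 0.595 0.072]
top rocker_striped_end 0.74 [282. 324.] [0.377 0.252 0.072]
top rocker_striped_end 0.71 [182. 347.] [0.327 0.447 0.072]
top blue_button_top 0.78 [520. 260.] [ 0.518 -0.225  0.082]
top yellow_button_top 0.65 [449. 265.] [ 0.505 -0.082  0.082]
top green_button_top 0.58 [484. 260.] [ 0.517 -0.152  0.082]
top red_stop_top 0.6 [412. 265.] [ 0.501 -0.004  0.094]
top switch_box 0.76 [275. 338.] [0.352 0.269 0.   ]
top switch_box 0.75 [120. 247.] [0.536 0.611 0.   ]
top switch_box 0.66 [249. 248.] [0.541 0.333 0.   ]
top console 0.65 [454. 253.] [ 0.544 -0.111  0.   ]
top nozzle 0.55 [432. 222.] [ 0.598 -0.051  0.06 ]
top spray_can 0.72 [193. 231.] [0.576 0.457 0.   ]
top spray_can 0.54 [449. 265.] [ 0.517 -0.099  0.   ]
top tin 0.86 [343. 163.] [0.739 0.135 0.   ]
side rocker_striped_end 0.88 [388. 262.] [0.383 0.263 0.072]
side rocker_striped_end 0.74 [407. 313.] [0.335 0.432 0.072]
side rocker_striped_end 0.56 [292. 359.] [0.547 0.59  0.072]
side blue_button_top 0.48 [351. 164.] [ 0.529 -0.228  0.082]
side yellow_button_top 0.44 [353. 187.] [ 0.507 -0.075  0.082]
side yellow_button_top 0.26 [340. 203.] [0.532 0.022 0.082]
side green_button_top 0.48 [353. 172.] [ 0.518 -0.177  0.082]
side red_stop_top 0.54 [349. 192.] [ 0.513 -0.02   0.094]
side red_stop_top 0.34 [322. 295.] [0.518 0.428 0.094]
side switch_box 0.87 [322. 295.] [0.535 0.326 0.   ]
side switch_box 0.79 [298. 393.] [0.535 0.609 0.   ]
side switch_box 0.67 [403. 348.] [ 0.337  0.462 -0.   ]
side console 0.64 [340. 206.] [ 0.548 -0.096  0.   ]
side nozzle 0.48 [325. 195.] [ 0.588 -0.054  0.06 ]
side spray_can 0.73 [295. 332.] [0.573 0.455 0.   ]
side tin 0.74 [261. 239.] [0.744 0.121 0.   ]
1.1 [[ 0.91  0.42 -0.  ]
 [ 0.42 -0.91  0.  ]
 [ 0.   -0.   -1.  ]]
```

View pics/top.png

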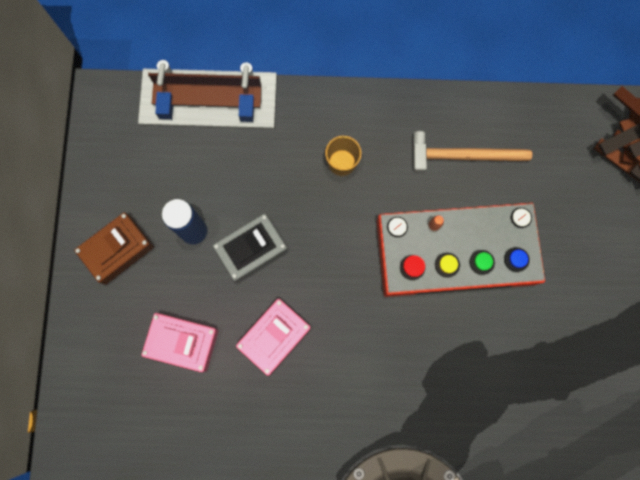

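View pics/side.png

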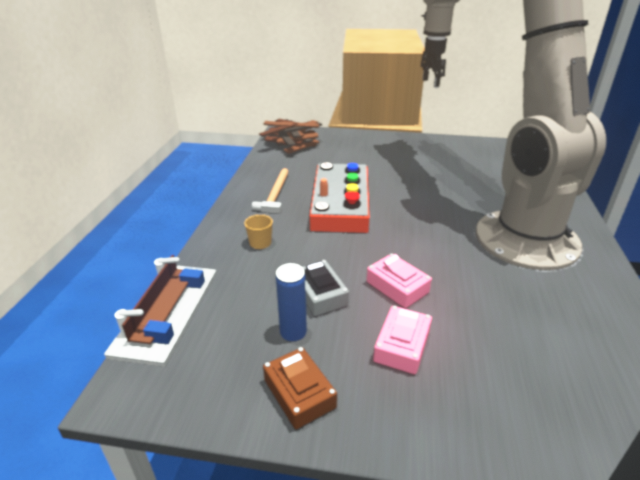

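The grey box sits at about (249,248) in the top view. Its look-alikes are brown at (112,247), pink at (275,337) and pink at (180,342). I choose the grey one, whose stripe is near (260,238); the buttons are red (413,266), yellow (449,264), green (484,261) and blue (518,259). Next is the close crop.

Run:
```python
from h import *
im=cv2.imread('pics/top.png')
cv2.imwrite('pics/c1.png',cv2.resize(im[205:290,205:295],None,fx=6.5,fy=6.5,interpolation=cv2.INTER_CUBIC))
g=im.min(2)[225:255,235:275]; m=(g>170).astype(np.uint8)
n,l,s,c=cv2.connectedComponentsWithStats(m); 
for k in range(1,n): print(s[k],c[k]+[235,225], at('top',c[k]+[235,225],.073))
print(at('top',(249,248),.054)) 
for q in('blue','yellow','green','red'):
  for f in finder.boxes_of('top',q+('_stop' if q=='red' else '_button'))[:2]: print(q,f['score'],f['centre'],at('top',f['centre'],.08))
```

```text
[19  5 11 16 80] [259.025 237.425] [0.55186249 0.30595733 0.073     ]
[0.53260391 0.32750584 0.054     ]
blue 0.78 [515.9, 257.8] [ 0.52342511 -0.21820968  0.08      ]
yellow 0.62 [444.8, 265.7] [ 0.50310172 -0.07303964  0.08      ]
green 0.73 [480.5, 263.5] [ 0.50965938 -0.14569358  0.08      ]
red 0.91 [415.6, 266.5] [ 0.49979402 -0.01378472  0.08      ]
red 0.23 [184.0, 222.8] [0.57648916 0.459557   0.08      ]
```

View pics/c1.png

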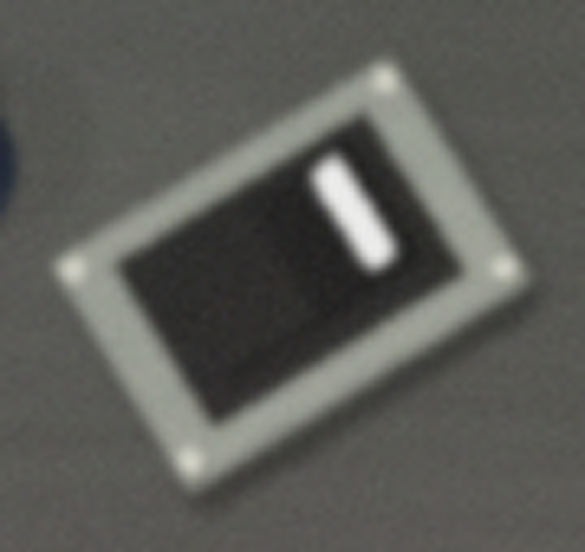

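Request:
{"fn": "drive_tool", "kwargs": {"linear": [[0, 50, 0], [0, 60, 0], [0, 60, 0], [0, 60, 0], [0, 60, 0]], "delta_rot": [[0, 0, 0], [0, 0, 0], [0, 0, 0], [0, 0, 0], [0, 0, 0]], "gripper": 0}}

```text
time: 1.92
tcp_pos: [0.2829, -0.3209, 0.2314]
eef_rot: [[0.908, 0.419, 0.0], [0.419, -0.908, -0.0], [0.0, 0.001, -1.0]]
ft_force: [1.2, -0.6, 0.2]
opening: 0.0001
grasp_force: 0.0
```

Request:
{"fn": "drive_tool", "kwargs": {"linear": [[50, 30, 0], [50, 35, 0], [50, 35, 0], [50, 35, 0], [40, 45, 0]], "delta_rot": [[0, 0, 0], [0, 0, 0], [0, 0, 0], [0, 0, 0], [0, 0, 0]]}}

```text
time: 2.55
tcp_pos: [0.5248, -0.1418, 0.2314]
eef_rot: [[0.908, 0.418, 0.001], [0.418, -0.908, -0.0], [0.001, 0.0, -1.0]]
ft_force: [-0.1, -0.6, -0.4]
opening: -0.0001
grasp_force: 0.0
```

Request:
{"fn": "drive_tool", "kwargs": {"linear": [[8, 58, 0], [0, 60, 0], [0, 60, 0], [0, 60, 0], [0, 60, 0]], "delta_rot": [[0, 0, 0], [0, 0, 0], [0, 0, 0], [0, 0, 0], [0, 0, 0]]}}

```text
time: 3.18
tcp_pos: [0.531, 0.1571, 0.2316]
eef_rot: [[0.908, 0.419, 0.001], [0.419, -0.908, 0.0], [0.001, 0.0, -1.0]]
ft_force: [0.2, -0.2, 0.4]
opening: 0.0003
grasp_force: 0.0
```

Request:
{"fn": "drive_tool", "kwargs": {"linear": [[0, 60, 0], [0, 30, 0], [0, 0, 0]], "delta_rot": [[0, 0, 0], [0, 0, 0], [0, 0, 0]]}}

```text
time: 3.55
tcp_pos: [0.5304, 0.248, 0.2312]
eef_rot: [[0.906, 0.423, -0.0], [0.423, -0.906, 0.001], [0.0, -0.001, -1.0]]
ft_force: [0.2, -1.7, -0.4]
opening: 0.0001
grasp_force: 0.0
```

Run:
```python
from h import *
st=r.read_state();w=snapshot('wrist');save('w1.png',w)
print(st['time'],st['tcp_pos'],np.round(st['joint_positions']),st['ft_force'])
for f in finder.landmark_of('wrist','rocker_striped_end')[:3]: print(f,wat(f['centre'],.072,st))
for f in finder.landmark_of('wrist','switch_box')[:3]: print(f,wat(f['centre'],0,st))
```

```text
3.55 [0.53038686 0.24801185 0.23121419] [  -8.   18.  -28.  102.   10.   62. -105.] [ 0.23347383 -1.66748968 -0.37160503]
{'centre': [265.9, 163.8], 'score': 0.95} [0.55120941 0.30650287 0.072     ]
{'centre': [23.9, 69.9], 'score': 0.81} [0.54592315 0.58812041 0.072     ]
{'centre': [84.0, 309.1], 'score': 0.57} [0.33338853 0.43505215 0.072     ]
{'centre': [253.3, 163.7], 'score': 0.91} [0.53608551 0.32554302 0.        ]
{'centre': [97.7, 269.5], 'score': 0.83} [0.34008197 0.46262741 0.        ]
{'centre': [243.0, 325.6], 'score': 0.71} [0.35861964 0.26735937 0.        ]
```

View pics/w1.png

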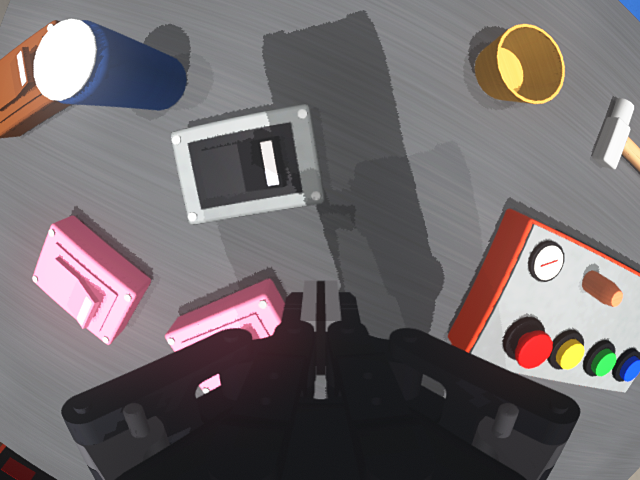

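The wrist view shows the grey box's stripe at (267,163), which gives (0.551, 0.306) and agrees with the top view.

Request:
{"fn": "drive_tool", "kwargs": {"linear": [[20, 58, 0], [0, 0, -50], [0, 0, -50], [0, 0, -35], [0, 0, 0]], "delta_rot": [[0, 0, 0], [0, 0, 0], [0, 0, 0], [0, 0, 0], [0, 0, 0]]}}

```text
time: 4.32
tcp_pos: [0.5502, 0.3011, 0.0942]
eef_rot: [[0.908, 0.418, -0.004], [0.418, -0.908, -0.002], [-0.004, 0.001, -1.0]]
ft_force: [-0.1, 1.0, 0.7]
opening: 0.0002
grasp_force: 0.0
```

Request:
{"fn": "drive_tool", "kwargs": {"linear": [[0, 0, -6], [0, 0, -6], [0, 0, -5], [0, 0, -4], [0, 0, 0]], "delta_rot": [[0, 0, 0], [0, 0, 0], [0, 0, 0], [0, 0, 0], [0, 0, 0]]}}

```text
time: 4.95
tcp_pos: [0.5511, 0.3033, 0.0753]
eef_rot: [[0.908, 0.419, 0.0], [0.419, -0.908, 0.0], [0.0, -0.0, -1.0]]
ft_force: [-0.0, 0.2, 0.4]
opening: -0.0003
grasp_force: 0.1
```

Request:
{"fn": "drive_tool", "kwargs": {"linear": [[-1, 3, 0], [0, 0, -3], [0, 0, -3], [0, 0, -3], [0, 0, -3]], "delta_rot": [[0, 0, 0], [0, 0, 0], [0, 0, 0], [0, 0, 0], [0, 0, 0]]}}

```text
time: 5.58
tcp_pos: [0.5503, 0.3061, 0.0632]
eef_rot: [[0.908, 0.419, 0.0], [0.419, -0.908, -0.0], [0.0, 0.0, -1.0]]
ft_force: [1.7, -0.5, 3.9]
opening: 0.0004
grasp_force: 2.1
```

Request:
{"fn": "drive_tool", "kwargs": {"linear": [[0, 0, 0], [0, 0, 0]], "delta_rot": [[0, 0, 0], [0, 0, 0]]}}

```text
time: 5.82
tcp_pos: [0.5499, 0.3062, 0.0631]
eef_rot: [[0.908, 0.419, -0.0], [0.419, -0.908, 0.0], [-0.0, -0.0, -1.0]]
ft_force: [1.8, -0.1, 3.1]
opening: 0.0002
grasp_force: 0.8
```

Request:
{"fn": "drive_tool", "kwargs": {"linear": [[0, 0, -1], [0, 0, 0]], "delta_rot": [[0, 0, 0], [0, 0, 0]]}}

```text
time: 6.08
tcp_pos: [0.55, 0.3063, 0.0629]
eef_rot: [[0.908, 0.419, 0.0], [0.419, -0.908, -0.0], [0.0, 0.0, -1.0]]
ft_force: [-2.9, -3.1, 13.1]
opening: -0.0
grasp_force: 6.4
```

Request:
{"fn": "drive_tool", "kwargs": {"linear": [[0, 0, -1], [0, 0, 0]], "delta_rot": [[0, 0, 0], [0, 0, 0]]}}

```text
time: 6.32
tcp_pos: [0.5501, 0.3064, 0.0626]
eef_rot: [[0.908, 0.419, 0.001], [0.419, -0.908, -0.0], [0.0, 0.0, -1.0]]
ft_force: [-6.0, -5.0, 24.1]
opening: -0.0003
grasp_force: 12.3
```

Request:
{"fn": "drive_tool", "kwargs": {"linear": [[0, 0, 15], [0, 0, 50], [0, 0, 60], [-10, -50, 10], [-10, -60, 0]], "delta_rot": [[0, 0, 0], [0, 0, 0], [0, 0, 0], [0, 0, 0], [0, 0, 0]]}}

```text
time: 6.95
tcp_pos: [0.5298, 0.1963, 0.1976]
eef_rot: [[0.907, 0.421, 0.002], [0.421, -0.907, 0.001], [0.002, -0.0, -1.0]]
ft_force: [0.5, -1.8, -0.9]
opening: 0.0002
grasp_force: 0.0
```

Run:
```python
from h import *
st=r.read_state();w=snapshot('wrist');t=snapshot('top')
print(st['time'],st['tcp_pos'])
f=[f for f in finder.landmark_of('wrist','rocker_striped_end') if np.hypot(*(wat(f['centre'],.063,st)[:2]-[.551,.306]))<.05]
print(f,[wat(q['centre'],.063,st) for q in f])
f=[f for f in finder.landmark_of('wrist','switch_box') if np.hypot(*(wat(f['centre'],0,st)[:2]-[.536,.3255]))<.05]
print(f,[wat(q['centre'],0,st) for q in f])
c=np.array(f[0]['centre']).astype(int) if f else np.array([250,150])
y0,x0=max(c[1]-70,0),max(c[0]-80,0)
a=cv2.resize(w[y0:y0+140,x0:x0+160],(480,420));b=cv2.resize(t[205:290,205:295],(300,283))
o=np.zeros((420,780,3),np.uint8);o[:,:480]=a;o[:283,480:]=b;save('w2.png',o)
```

```text
6.95 [0.52982857 0.19632769 0.19764522]
[{'centre': [204.4, 136.9], 'score': 0.67}] [array([0.55453589, 0.30496162, 0.063     ])]
[{'centre': [197.9, 145.6], 'score': 0.94}] [array([ 5.35935751e-01,  3.25951249e-01, -5.55111512e-17])]
```

View pics/w2.png

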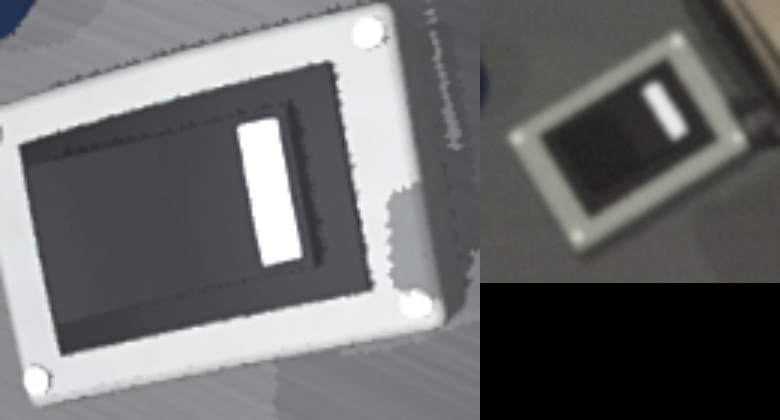

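The rocker is over, with the stripe at (270,190) in the crop and the striped wing level. The box has not moved. Next I go to the console.

Request:
{"fn": "drive_tool", "kwargs": {"linear": [[-10, -60, 0], [-15, -60, 0], [-15, -60, 0], [-15, -60, 0], [-15, -60, 0]], "delta_rot": [[0, 0, 0], [0, 0, 0], [0, 0, 0], [0, 0, 0], [0, 0, 0]]}}

```text
time: 7.78
tcp_pos: [0.4601, -0.1043, 0.1966]
eef_rot: [[0.907, 0.421, 0.001], [0.421, -0.907, 0.0], [0.001, -0.0, -1.0]]
ft_force: [2.1, -0.9, -0.8]
opening: 0.0003
grasp_force: 0.0
```

Request:
{"fn": "drive_tool", "kwargs": {"linear": [[0, -50, 0], [0, 0, 0], [0, 0, 0]], "delta_rot": [[0, 0, 0], [0, 0, 0], [0, 0, 0]]}}

```text
time: 8.15
tcp_pos: [0.4607, -0.1525, 0.1962]
eef_rot: [[0.907, 0.421, -0.0], [0.421, -0.907, 0.001], [0.0, -0.001, -1.0]]
ft_force: [0.5, 1.1, 0.3]
opening: -0.0003
grasp_force: 0.0
```

Run:
```python
from h import *
st=r.read_state();w=snapshot('wrist');save('w3.png',w)
print(st['time'],st['tcp_pos'])
for q,z in(('blue_button_top',.082),('yellow_button_top',.082),('green_button_top',.082),('red_stop_top',.094),('nozzle',.06)):
    for f in finder.landmark_of('wrist',q)[:2]: print(q,round(f['score'],2),np.round(f['centre']),np.round(wat(f['centre'],z,st),4))
```

```text
8.15 [ 0.46067052 -0.15252481  0.19622162]
blue_button_top 0.81 [447. 192.] [ 0.5252 -0.2249  0.082 ]
yellow_button_top 0.96 [258. 128.] [ 0.5088 -0.083   0.082 ]
green_button_top 0.78 [356. 161.] [ 0.5157 -0.1548  0.082 ]
red_stop_top 0.91 [158. 100.] [ 0.5009 -0.0109  0.094 ]
nozzle 0.91 [277.  16.] [ 0.5926 -0.0563  0.06  ]
nozzle 0.2 [445. 196.] [ 0.5223 -0.233   0.06  ]
```

View pics/w3.png

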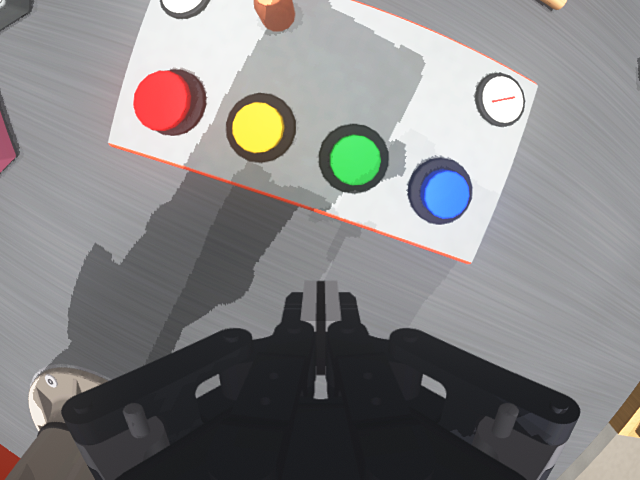

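The buttons appear at red (163,101), yellow (258,128), green (356,160) and blue (446,193). They come out 72 mm apart, as specified. Pressing blue.

Request:
{"fn": "drive_tool", "kwargs": {"linear": [[40, -45, 0], [24, -28, -20], [0, 0, -50], [0, 0, -34], [0, 0, -4]], "delta_rot": [[0, 0, 0], [0, 0, 0], [0, 0, 0], [0, 0, 0], [0, 0, 0]]}}

```text
time: 9.07
tcp_pos: [0.5229, -0.2258, 0.0863]
eef_rot: [[0.908, 0.42, -0.004], [0.42, -0.908, 0.002], [-0.003, -0.003, -1.0]]
ft_force: [0.0, -0.6, 0.4]
opening: -0.0002
grasp_force: 0.0
```

Request:
{"fn": "drive_tool", "kwargs": {"linear": [[0, 0, -3], [0, 0, -3], [0, 0, -3], [0, 0, -3], [0, 0, 0]], "delta_rot": [[0, 0, 0], [0, 0, 0], [0, 0, 0], [0, 0, 0], [0, 0, 0]]}}

```text
time: 9.7
tcp_pos: [0.5245, -0.2268, 0.0765]
eef_rot: [[0.908, 0.419, 0.001], [0.419, -0.908, -0.0], [0.001, 0.0, -1.0]]
ft_force: [1.3, -1.4, 3.0]
opening: 0.0
grasp_force: 1.3
```

Request:
{"fn": "drive_tool", "kwargs": {"linear": [[0, 0, -2], [0, 0, -2], [0, 0, 0]], "delta_rot": [[0, 0, 0], [0, 0, 0], [0, 0, 0]]}}

```text
time: 10.07
tcp_pos: [0.5246, -0.227, 0.0736]
eef_rot: [[0.908, 0.419, 0.001], [0.419, -0.908, -0.001], [0.001, 0.001, -1.0]]
ft_force: [-4.5, 1.1, 25.7]
opening: -0.0003
grasp_force: 13.1
```

Request:
{"fn": "drive_tool", "kwargs": {"linear": [[0, 0, -1], [0, 0, 0]], "delta_rot": [[0, 0, 0], [0, 0, 0]]}}

```text
time: 10.32
tcp_pos: [0.5247, -0.227, 0.0734]
eef_rot: [[0.908, 0.419, 0.001], [0.419, -0.908, -0.001], [0.001, 0.001, -1.0]]
ft_force: [-9.8, 2.9, 40.3]
opening: -0.0004
grasp_force: 20.2
```

Request:
{"fn": "drive_tool", "kwargs": {"linear": [[0, 0, 15], [0, 0, 40], [-8, 55, 0], [-8, 55, 0], [0, 34, 0]], "delta_rot": [[0, 0, 0], [0, 0, 0], [0, 0, 0], [0, 0, 0], [0, 0, 0]]}}

```text
time: 10.95
tcp_pos: [0.5069, -0.0804, 0.1263]
eef_rot: [[0.907, 0.421, -0.001], [0.421, -0.907, 0.0], [-0.001, -0.001, -1.0]]
ft_force: [0.8, -0.0, 0.0]
opening: 0.0001
grasp_force: 0.0
```

Request:
{"fn": "drive_tool", "kwargs": {"linear": [[0, 0, -25], [0, 0, -15], [0, 0, 0]], "delta_rot": [[0, 0, 0], [0, 0, 0], [0, 0, 0]]}}

```text
time: 11.32
tcp_pos: [0.5071, -0.0831, 0.0852]
eef_rot: [[0.908, 0.419, -0.003], [0.419, -0.908, 0.0], [-0.002, -0.001, -1.0]]
ft_force: [0.9, 0.2, 0.6]
opening: -0.0
grasp_force: 0.0
```

Request:
{"fn": "drive_tool", "kwargs": {"linear": [[0, 0, -3], [0, 0, -3], [0, 0, -3], [0, 0, -2], [0, 0, 0]], "delta_rot": [[0, 0, 0], [0, 0, 0], [0, 0, 0], [0, 0, 0], [0, 0, 0]]}}

```text
time: 11.95
tcp_pos: [0.5081, -0.0828, 0.0753]
eef_rot: [[0.908, 0.419, 0.0], [0.419, -0.908, 0.0], [0.0, -0.0, -1.0]]
ft_force: [0.0, -1.3, 0.1]
opening: -0.0001
grasp_force: 0.6
```

Request:
{"fn": "drive_tool", "kwargs": {"linear": [[0, 0, -1.5], [0, 0, 0]], "delta_rot": [[0, 0, 0], [0, 0, 0]]}}

```text
time: 12.2
tcp_pos: [0.5082, -0.0827, 0.074]
eef_rot: [[0.908, 0.419, 0.0], [0.419, -0.908, -0.0], [0.0, 0.0, -1.0]]
ft_force: [-0.4, -1.9, 5.4]
opening: 0.0001
grasp_force: 3.2
```

Request:
{"fn": "drive_tool", "kwargs": {"linear": [[0, 0, -1.5], [0, 0, 0], [0, 0, 0]], "delta_rot": [[0, 0, 0], [0, 0, 0], [0, 0, 0]]}}

```text
time: 12.58
tcp_pos: [0.5083, -0.0828, 0.0735]
eef_rot: [[0.908, 0.419, 0.001], [0.419, -0.908, -0.0], [0.0, 0.001, -1.0]]
ft_force: [-8.5, -1.5, 30.2]
opening: -0.0002
grasp_force: 15.4
```

Request:
{"fn": "drive_tool", "kwargs": {"linear": [[0, 0, 15], [0, 0, 25], [8, -52, 0], [0, -20, 0], [0, 0, -20]], "delta_rot": [[0, 0, 0], [0, 0, 0], [0, 0, 0], [0, 0, 0], [0, 0, 0]]}}

```text
time: 13.2
tcp_pos: [0.5167, -0.1568, 0.0932]
eef_rot: [[0.909, 0.417, 0.002], [0.417, -0.909, -0.001], [0.002, 0.002, -1.0]]
ft_force: [0.1, 0.8, -0.9]
opening: 0.0
grasp_force: 0.0
```

Request:
{"fn": "drive_tool", "kwargs": {"linear": [[0, 0, -7], [0, 0, -3], [0, 0, -3], [0, 0, -3], [0, 0, -2]], "delta_rot": [[0, 0, 0], [0, 0, 0], [0, 0, 0], [0, 0, 0], [0, 0, 0]]}}

```text
time: 13.82
tcp_pos: [0.5162, -0.1545, 0.0744]
eef_rot: [[0.908, 0.42, 0.0], [0.42, -0.908, 0.0], [0.0, -0.0, -1.0]]
ft_force: [-1.0, 2.6, 4.2]
opening: -0.0001
grasp_force: 1.9
```

Request:
{"fn": "drive_tool", "kwargs": {"linear": [[0, 0, -1], [0, 0, -1], [0, 0, 0]], "delta_rot": [[0, 0, 0], [0, 0, 0], [0, 0, 0]]}}

```text
time: 14.2
tcp_pos: [0.5164, -0.1546, 0.0736]
eef_rot: [[0.908, 0.419, 0.001], [0.419, -0.908, -0.0], [0.001, 0.001, -1.0]]
ft_force: [-8.6, 4.0, 28.2]
opening: -0.0002
grasp_force: 14.1
```

Green is in. Now I lift, back off and check.

Request:
{"fn": "drive_tool", "kwargs": {"linear": [[0, 0, 15], [0, 0, 50], [0, 0, 60], [-55, 0, 0], [0, 0, 0]], "delta_rot": [[0, 0, 0], [0, 0, 0], [0, 0, 0], [0, 0, 0], [0, 0, 0]]}}

```text
time: 14.82
tcp_pos: [0.4584, -0.1554, 0.1981]
eef_rot: [[0.908, 0.418, 0.0], [0.418, -0.908, -0.001], [-0.0, 0.001, -1.0]]
ft_force: [0.6, 1.0, -0.3]
opening: -0.0001
grasp_force: 0.0
```

Request:
{"fn": "drive_tool", "kwargs": {"linear": [[0, 0, 0], [0, 0, 0]], "delta_rot": [[0, 0, 0], [0, 0, 0]]}}

```text
time: 15.08
tcp_pos: [0.4618, -0.1546, 0.1972]
eef_rot: [[0.908, 0.42, 0.0], [0.42, -0.908, 0.0], [0.0, -0.0, -1.0]]
ft_force: [-1.2, -1.0, -0.5]
opening: -0.0001
grasp_force: 0.0
```

Run:
```python
from h import *
w=snapshot('wrist');save('w4.png',w)
```

```text
(no output)
```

View pics/w4.png

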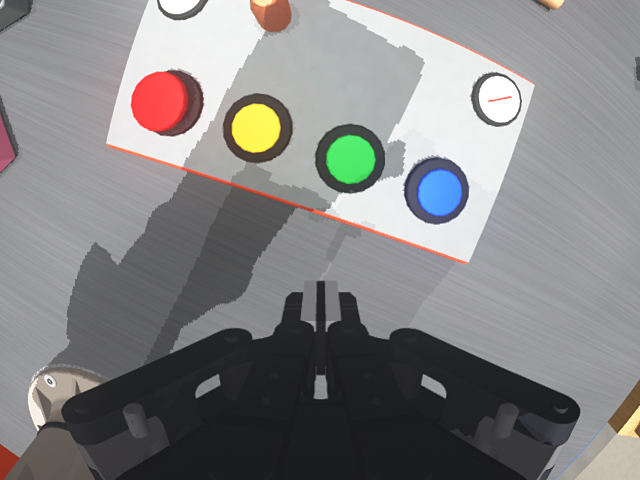

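The yellow (257,128), green (350,158) and blue (438,191) buttons now sit low in their collars. Red (160,101) is still out and the nozzle is standing.

```bash
python3 -c "
from workcell import order
print(order.job_done())"
```

```text
the job is handed in; nothing more can be done
None
```

I pressed the rocker's striped end fully over, then pushed the blue, yellow and green buttons fully in, in that order. The red stop was left out, the switch box did not shift, and I handed the job in at about 15 s; the hand-in returned no verdict.

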